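Re-zero a grinder and set its grind sleeve to 4

ROBOT

A 7-joint arm with a two-finger parallel gripper is mounted at the origin on the work surface. World frame = base frame: x ahead of the robot, y to its left, z up, the work surface at z = 0. Lengths are in m, angles in rad, forces in N, time in s.
With the tool pointing down it reaches from about 0.35 to 0.9 m from the base axis. Payload 8.1 kg.
Tool frame: the origin (TCP) lies at the very end of the fingers, on their centre line; the grasp point (between the pads) lies grip_point_offset behind it (grip_point_offset is the distance from the TCP to the grasp point, in m); z points along the fingers, y is the direction in which the jaws open and shut (so a half turn about z gives the same grasp; the last joint's range is limited). The gripper opens to 92 mm and grips with 3 to 60 N. Pads are 19 mm wide; open, the fingers measure 130 mm over their backs; the gripper's body (75 mm by 190 mm) begins 47 mm behind the grasp point.
Start: joints at [1.023, 0.434, 0.025, 1.573, -0.012, 1.134, -0.075], TCP at [0.269, -0.564, 0.199] pointing down, gripper open.
Joint ranges: [-2.62, 2.62], [-0.44, 2.09], [-1.27, 1.32], [0.08, 2.57], [-1.32, 4.46], [0.12, 2], [-2.74, 2.74]. Speed limits (rad/s): [2.22, 2.22, 3.01, 3.01, 3.14, 3.14, 3.14].

INTERFACE

Orientations are given as a rotation vector (axis times angle).
In Python, from cell import * gives the robot as it stands.
- The arm moves only by the tool drive_tool, never from a script. Its argument "increments" is a list of rows, each an object of numbers: "grip": the gripper's target within -1 to 1 (shut at 1, half-way at 0, fully open at -1); "tx", "ty", "tz": the shift along the world's x, y, z normalised to -1 to 1, where 1 is 400 mm; "turn": the turn about the world's z normalised to -1 to 1, where 1 is 60 degrees. In form: [{"grip": .., "tx": .., "ty": .., "tz": .., "turn": ..}, ...]. A call has 1 to 20 rows; each row is the pose to reach, as a shift and turn from the pose measured when the call began; what a row does not reach only later rows make up. A row lasts 1/10 s, in which the tool goes at most 50 mm and 8.59 degrees, less where a joint would pass 70% of its speed; a pose out of reach is approached as far as the arm can. A call with a number of a shift or a turn outside -1 to 1 is refused whole. A call with a gripper value outside its range is refused whole. The fingers move at their own pace and stop on an object; "newtons" is the grip in N (left out, the last holds). Time passes only in rows, so rows that repeat a pose let the fingers close. It gives the time, the measured TCP pose, the force and the opening at its end, in the units of the state.
- observe(): the state, without advancing time (a new reading comes with each control period).
- get_image(name): name is "scene" or "top"; returns the picture (384x512x3 uint8, red, green, blue); there is no depth.
- camera_info(name): a dict with "fx", "fy", "cx", "cy" (pixels), "eye" and "rotation" of the camera in the world. Camera axes: x right, y down, z forward; pixel columns grow to the right and rows downward; lengths in m; the calibration is good to about 2 mm. A picture is of the moment at which its call begins. camera_info takes no time and is no camera call.
- sign_off(): hands the job in, once; it reports no verdict.
The state is a dict: "clock": time; "joints": joint angles; "dq": joint speeds; "joint_efforts": joint torques, N m; "position": TCP position; "ee_rot": TCP orientation; "force": force on the tool from outside, world axes, zero at the start; "ft_torque": the same for the moment, N m; "width": opening from 0.0 (shut) to 1.0 (fully open).
Only numpy, scipy, OpenCV 4.12 (cv2) and the standard library are available. Lean on these libraries where they do the work, as an engineer would, in place of code of your own. Each camera call takes 0.05 s, during which the arm holds its last target. There are 200 camera calls.

TASK

Turn the grinder's setting sleeve all the way down to 0, until it meets its stop, so that the burrs are zeroed; then turn it up to 4, leave it clicked in there and let go. Do not disturb the other things on the worktop.

Things in the scene. Friction and masses are not known exactly. Their poses are not given: they have to be found in the camera images.
- grinder: A countertop burr grinder of black plastic and steel, fixed in place, 185 mm deep (x), 156 mm wide (y), 205 mm high. Origin at the centre of its underside, z up; its -x side is the front, turned up to 0.45 rad either way from facing the robot. Its upper face slopes 30 degrees down to the front: centre of the face at (-15, 0, 165) mm, outward normal (-0.5, 0, 0.866).
- scale_mid (a point): On the sloping face, the outer end of the tick for setting 4, 54 mm straight uphill of the sleeve's axis. Nine black ticks on a bright metal disc, 20 degrees apart fan round the uphill half of the sleeve: settings 0 to 8, clockwise. Looking at the face from the front, 0 is at the left, 4 straight uphill, 8 at the right. Ticks 0, 4 and 8 are longer. Frame as the grinder's.
- sleeve_grip (a point): Point on the sleeve's axis 31 mm above the face, where it is gripped across its diameter with the tool along this frame's -z. The sleeve is a ribbed black cylinder 60 mm across, 46 mm tall; foot 65 mm across, 9 mm tall; a fixed steel stub 28 mm across sticks out to 54 mm above the face. Frame turns with the sleeve: z outward along its axis, x towards the pointer.
- sleeve_pointer (a point): Tip of the white pointer at the sleeve's foot, 36 mm from the axis and 5 mm above the face; a white line continues it up the flank and onto the top rim. At setting k it points at tick k. Turns with the sleeve.
- sleeve (a joint): Sleeve angle in rad: 0 at setting 0, growing clockwise seen looking onto its top; 0.349 (20 degrees) a setting, so 4 is 1.396. Every setting is a detent: about 0.14 N m clicks it out, past halfway it falls into the next, and let go it stays. Hard stops 0.04 rad below 0 and beyond 8. Starts between settings 2 and 6. A grasp turns it about 1.5 rad at most: regrip as needed.
- shaker: Bystander: a plain steel seasoning shaker, 94 mm tall, 66 mm wide at the cap, standing on one side of the grinder; origin at the centre of its underside
- tin: Bystander: a small closed food tin, 76 mm across, 42 mm tall, standing on the other side of the grinder; origin at the centre of its underside
- tub_right: Bystander: a closed food tub, 158 x 118 mm, 70 mm tall, on the right of the worktop; origin at the centre of its underside
- tub_left: Bystander: a closed food tub like the other, on the left of the worktop; origin at the centre of its underside
- scales: Bystander: flat kitchen scales, 220 x 160 mm, 25 mm thick, on the left of the worktop; origin at the centre of its underside
- bottle: Bystander: a closed water bottle, 72 mm across, 235 mm tall, at the back left; origin at the centre of its underside
- plate: Bystander: a round plate, 200 mm across, 20 mm tall, on the right; origin at the centre of its underside

How it is judged:
By the outcome, as a careful person would: the job done as asked, in the order asked, and still so for the second after the job is handed in, with the robot touching nothing.
It also fails if it takes over 54 s, if anything falls off the work surface, if the arm or the gripper's body presses on something with over 40 N, if the wrist force passes 120 N, or if a joint passes its speed limit or range.

## Working session

There is one attempt and no reset: what is moved stays moved. The work goes in short steps, Python scripts to look and compute and a tool call to move; the robot and the scene stay as the last step left them, time stands still between calls to the robot, and variables do not carry over. Pictures are saved under pics/ and viewed, about 8 in all and at most 12, crops included, and the job is handed in when it is done.

Besides the shell and the picture viewer there is one more tool, called after "Emit:" as name(argument=value, ...), one argument or row to a line, values as JSON. drive_tool: Moves the arm, as the interface text tells. Its arguments: {"type":"object","properties":{"increments":{"type":"array","items":{"type":"object","properties":{"grip":{"type":"number"},"tx":{"type":"number"},"ty":{"type":"number"},"tz":{"type":"number"},"turn":{"type":"number"}}}},"newtons":{"type":"number"}},"required":["increments"]}

```bash
mkdir -p pics; ls
python3 - <<'E'
from cell import *
import cv2
s=observe();print(s)
for n in("scene","top"):
    print(n,camera_info(n)); cv2.imwrite(f"pics/{n}0.png",get_image(n)[:,:,::-1])
try: print(grip_point_offset)
except Exception as e: print(e)
import cell;print([d for d in dir(cell) if d[0]!='_'])
E
```

```text
pics
{'clock': 0.0, 'joints': array([ 1.02341068,  0.43521412,  0.02496221,  1.57408893, -0.01159784,
        1.13402601, -0.07512164]), 'dq': array([ 0.00088857,  0.00067904,  0.00068425,  0.00090088, -0.00034795,
        0.00103134, -0.00019479]), 'joint_efforts': array([-5.26819258e-04, -6.67839718e+01,  9.85357203e-01, -3.14469016e+01,
       -6.04146277e-02,  4.29401058e-02,  1.48829627e-04]), 'position': array([ 0.2686227 , -0.56370613,  0.19855357]), 'ee_rot': array([-3.06277317e+00, -6.92464981e-01,  7.65460734e-04]), 'force': array([-0.77017099,  0.06194374, -0.28242045]), 'ft_torque': array([ 0.04516329, -0.01344888,  0.01118533]), 'width': 0.9987496926918341}
scene {'fx': 420.3593071286118, 'fy': 420.3593071286118, 'cx': 251.14814103528363, 'cy': 188.02444986812498, 'eye': array([1.1041376 , 0.8473372 , 1.03429663]), 'rotation': array([-0.77837715, -2.53476645,  1.14238091])}
top {'fx': 356.25626701065005, 'fy': 356.25626701065005, 'cx': 253.50387400740297, 'cy': 191.43356914198642, 'eye': array([ 0.34626848, -0.00792586,  1.28843792]), 'rotation': array([-2.09989664,  2.16333334, -0.13842827])}
0.0188
['PlanningError', 'camera_info', 'get_image', 'grip_point_offset', 'observe', 'sign_off']
```

View pics/scene0.png

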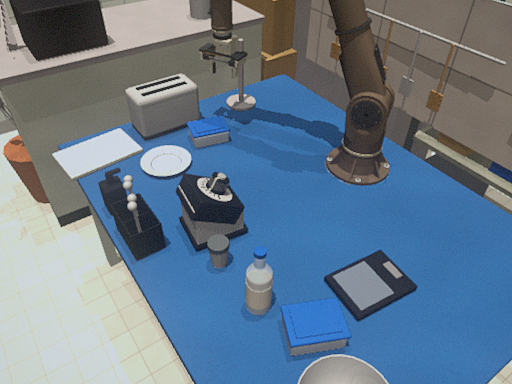

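View pics/top0.png

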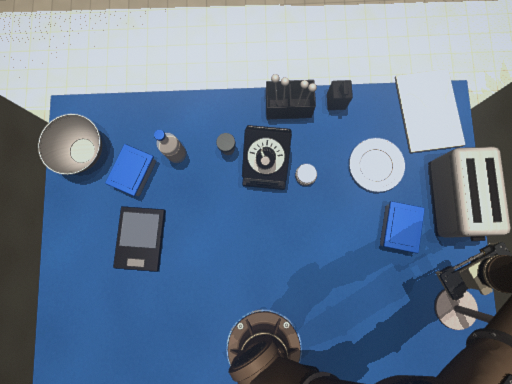

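Scene view: the grinder is around (212,208), with its sleeve at (217,185). Top view: the grinder is at (267,157) with its dial near (265,157), the shaker at (226,143) and the tin at (306,174). I'll enlarge both.

Run:
```python
import cv2,numpy as np
a=cv2.imread("pics/top0.png")[115:200,225:325]; b=cv2.imread("pics/scene0.png")[160:250,165:265]
a=cv2.resize(a,(800,680),interpolation=cv2.INTER_CUBIC)[:600]; b=cv2.resize(b,(600,540),interpolation=cv2.INTER_CUBIC)
cv2.imwrite("pics/c_top.png",a);cv2.imwrite("pics/c_scene.png",b)
```

```text
(no output)
```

View pics/c_top.png

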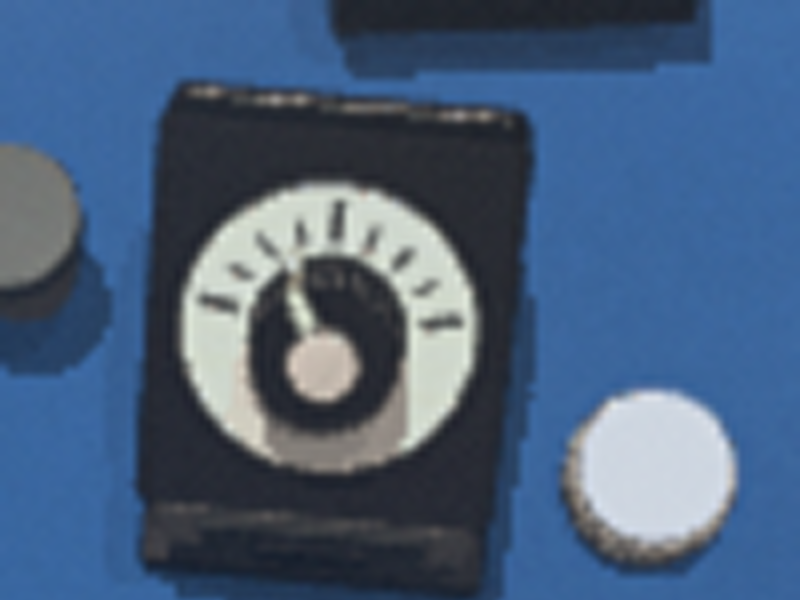

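View pics/c_scene.png

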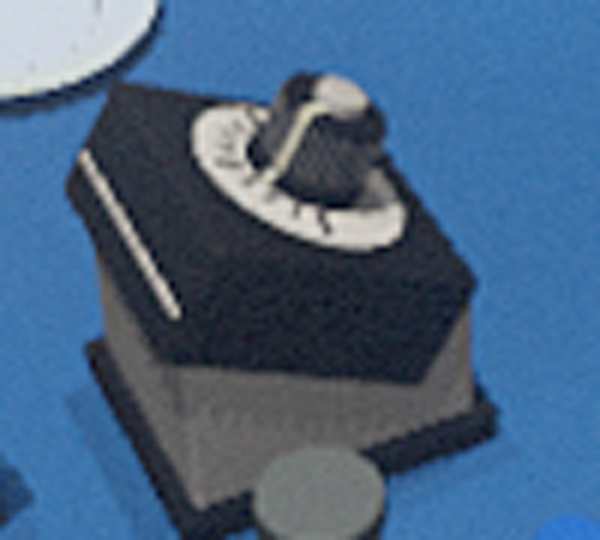

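```bash
cat > h.py <<'E'
import numpy as np,cv2
from cell import *
from scipy.spatial.transform import Rotation as R
from scipy.optimize import least_squares
C=np.array([-15,0,165])/1e3; n=np.array([-.5,0,.8660254]); up=np.array([.8660254,0,.5]); rt=np.array([0,-1,0])
def face(k,r,h):
    a=np.radians((k-4)*20); return C+r*(np.cos(a)*up+np.sin(a)*rt)+h*n
def proj(cam,P):
    i=camera_info(cam); p=R.from_rotvec(i['rotation']).inv().apply(P-i['eye'])
    return np.c_[i['fx']*p[:,0]/p[:,2]+i['cx'],i['fy']*p[:,1]/p[:,2]+i['cy']]
def world(q,P): return R.from_euler('z',q[3]).apply(P)+q[:3]
E
python3 - <<'E'
from h import *
T=lambda x,y:((x+.5)/8-.5+225,(y+.5)/8-.5+115)
S=lambda x,y:((x+.5)/6-.5+165,(y+.5)/6-.5+160)
obs=[('top',(0,0,.054),T(322,367)),('top',(4,.054,0),T(338,203)),('top',(0,.054,0),T(201,298)),('top',(8,.054,0),T(463,320)),
('scene',(0,0,.054),S(342,92)),('scene',(0,.054,0),S(331,236))]
for w in('top','scene'): pass
def res(q,full=True):
    r=[]
    for c,f,uv in obs: r+=list(proj(c,world(q[:4],face(*f)[None]))[0]-uv)
    # pointer
    r+=list(proj('top',world(q[:4],face(q[4],.036,.005)[None]))[0]-T(292,262))
    r+=list(proj('scene',world(q[:4],face(q[4],.036,.005)[None]))[0]-S(266,183))
    return np.array(r)
s=least_squares(res,[.7,0,0,0,3]); print(s.x.round(4)); print(res(s.x).reshape(-1,2).round(2))
q=s.x; print("grip",world(q,face(0,0,.031)[None]),"stub",world(q,face(0,0,.054)[None]))
o=observe(); M=R.from_rotvec(o['ee_rot']).as_matrix(); print(M.round(3)); print("grinder y yaw deg",np.degrees(q[3])+90,"jaw yaw",np.degrees(np.arctan2(M[1,1],M[0,1])))
E
```

```text
[ 0.6484 -0.0289 -0.003  -0.1055  2.5362]
[[ 0.28  0.57]
 [-0.08  0.03]
 [-0.27  0.57]
 [-0.22  0.09]
 [-0.15 -0.01]
 [-0.79 -0.02]
 [-0.34 -0.43]
 [-0.03 -0.17]]
grip [[ 0.61804103 -0.025689    0.18888444]] stub [[ 0.60660499 -0.02447782  0.20880303]]
[[ 0.903  0.43  -0.001]
 [ 0.43  -0.903  0.001]
 [-0.    -0.001 -1.   ]]
grinder y yaw deg 83.95439479304625 jaw yaw -64.51919401444063
```

Run:
```python
from h import *
q=np.array([.6484,-.0289,-.0015,-.1055])
for k in(2,2.5,3):
  P=np.array([face(k,.036,.005),face(k,.030,.046),face(k,.015,.046)]); 
  print(k,"top",(((proj('top',world(q,P))-[225,115])*8)+3.5).round().tolist(),"scene",(((proj('scene',world(q,P))-[165,160])*6)+2.5).round().tolist())
```

```text
2 top [[275.0, 266.0], [279.0, 304.0], [302.0, 335.0]] scene [[276.0, 187.0], [314.0, 118.0], [324.0, 110.0]]
2.5 top [[288.0, 258.0], [291.0, 298.0], [308.0, 331.0]] scene [[266.0, 180.0], [306.0, 113.0], [320.0, 108.0]]
3 top [[303.0, 252.0], [303.0, 293.0], [314.0, 329.0]] scene [[257.0, 173.0], [298.0, 107.0], [316.0, 105.0]]
```

Emit:
drive_tool(
  increments=[
    {"grip": -1,"tz": 0.3},
    {"grip": -1,"tz": 0.33,"tx": 0.05,"ty": 0.1},
    {"grip": -1,"tx": 0.43,"ty": 0.68,"tz": 0.33,"turn": -0.47},
    {"grip": -1,"tx": 0.43,"ty": 0.68,"tz": 0.33,"turn": -0.94},
    {"grip": -1,"tx": 0.43,"ty": 0.68,"tz": 0.33,"turn": -0.94},
    {"grip": -1,"tx": 0.86,"ty": 1.0,"tz": 0.33,"turn": -0.94},
    {"grip": -1,"tx": 0.86,"ty": 1.0,"tz": 0.33,"turn": -0.94},
    {"grip": -1,"tx": 0.86,"ty": 1.0,"tz": 0.33,"turn": -0.94},
    {"grip": -1,"tx": 0.86,"ty": 1.0,"tz": 0.33,"turn": -0.94},
    {"grip": -1,"tx": 0.86,"ty": 1.0,"tz": 0.33,"turn": -0.94},
    {"grip": -1,"tx": 0.86,"ty": 1.0,"tz": 0.33,"turn": -0.94},
    {"grip": -1,"tx": 0.86,"ty": 1.0,"tz": 0.33,"turn": -0.94},
    {"grip": -1,"tx": 0.86,"ty": 1.0,"tz": 0.33,"turn": -0.94},
    {"grip": -1,"tx": 0.86,"ty": 1.0,"tz": 0.33,"turn": -0.94},
    {"grip": -1,"tx": 0.86,"ty": 1.0,"tz": 0.33,"turn": -0.94},
    {"grip": -1,"tx": 0.86,"ty": 1.0,"tz": 0.33,"turn": -0.94},
  ],
  newtons=30,
)

```text
invalid input
```

Emit:
drive_tool(
  increments=[
    {"grip": -1,"tx": 0,"ty": 0,"tz": 0.3,"turn": 0},
    {"grip": -1,"tx": 0.05,"ty": 0.1,"tz": 0.33,"turn": 0},
    {"grip": -1,"tx": 0.43,"ty": 0.68,"tz": 0.33,"turn": -0.94},
    {"grip": -1,"tx": 0.43,"ty": 0.68,"tz": 0.33,"turn": -0.94},
    {"grip": -1,"tx": 0.43,"ty": 0.68,"tz": 0.33,"turn": -0.94},
    {"grip": -1,"tx": 0.86,"ty": 1,"tz": 0.33,"turn": -0.94},
    {"grip": -1,"tx": 0.86,"ty": 1,"tz": 0.33,"turn": -0.94},
    {"grip": -1,"tx": 0.86,"ty": 1,"tz": 0.33,"turn": -0.94},
    {"grip": -1,"tx": 0.86,"ty": 1,"tz": 0.33,"turn": -0.94},
    {"grip": -1,"tx": 0.86,"ty": 1,"tz": 0.33,"turn": -0.94},
    {"grip": -1,"tx": 0.86,"ty": 1,"tz": 0.33,"turn": -0.94},
    {"grip": -1,"tx": 0.86,"ty": 1,"tz": 0.33,"turn": -0.94},
    {"grip": -1,"tx": 0.86,"ty": 1,"tz": 0.33,"turn": -0.94},
    {"grip": -1,"tx": 0.86,"ty": 1,"tz": 0.33,"turn": -0.94},
    {"grip": -1,"tx": 0.86,"ty": 1,"tz": 0.33,"turn": -0.94},
  ],
  newtons=30,
)

```text
clock: 1.6
position: [0.6126, -0.1633, 0.3298]
ee_rot: [-3.028, 0.835, 0.002]
force: [-0.1, -0.5, 0.0]
width: 1.003
```

Emit:
drive_tool(
  increments=[
    {"grip": -1,"tx": 0.005,"ty": 0.345,"tz": 0,"turn": 0},
    {"grip": -1,"tx": 0.005,"ty": 0.345,"tz": 0,"turn": 0},
    {"grip": -1,"tx": 0.005,"ty": 0.345,"tz": 0,"turn": 0},
    {"grip": -1,"tx": 0.005,"ty": 0.345,"tz": -0.1,"turn": 0},
    {"grip": -1,"tx": 0.005,"ty": 0.345,"tz": -0.2,"turn": 0},
    {"grip": -1,"tx": 0.005,"ty": 0.345,"tz": -0.2,"turn": 0},
    {"grip": -1,"tx": 0.005,"ty": 0.345,"tz": -0.2,"turn": 0},
  ],
)

```text
clock: 2.3
position: [0.6141, -0.0271, 0.2505]
ee_rot: [-3.027, 0.839, 0.003]
force: [0.1, -0.1, 0.6]
width: 1.0
```

Run:
```python
from h import *
a=get_image("scene")[:,:,::-1];b=get_image("top")[:,:,::-1]
im=np.hstack([cv2.resize(a[130:250,150:270],(400,400),interpolation=3),cv2.resize(b[95:215,205:325],(400,400),interpolation=3)]);cv2.imwrite("pics/pre.png",im)
print(observe()['position'],observe()['force'])
```

```text
[ 0.61571125 -0.02647381  0.25231987] [ 0.24750665 -0.83666507  0.41204814]
```

View pics/pre.png

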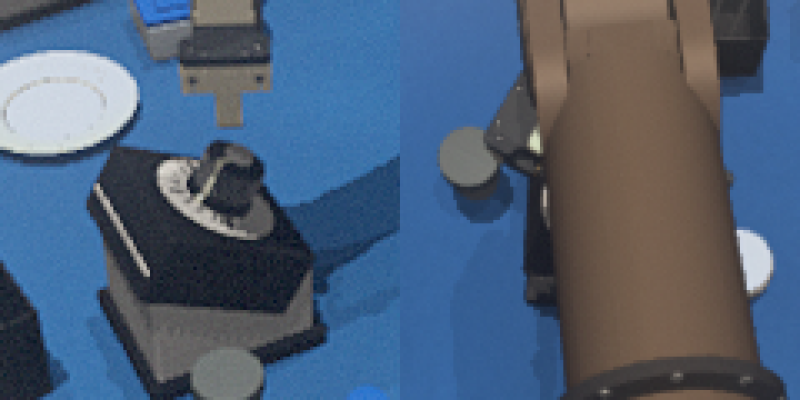

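Left half (scene): the gripper is straight above the sleeve, fingers open, and the white pointer line is visible near (205,190). Right half (top): the arm hides the dial, so only the scene camera helps from here. Descending and gripping.

Emit:
drive_tool(
  increments=[
    {"grip": -1,"tx": 0,"ty": 0.003,"tz": -0.09,"turn": 0},
    {"grip": -1,"tx": 0,"ty": 0.003,"tz": -0.14,"turn": 0},
    {"grip": -1,"tx": 0,"ty": 0.003,"tz": -0.18,"turn": 0},
    {"grip": -1,"tx": 0,"ty": 0.003,"tz": -0.18,"turn": 0},
    {"grip": -1,"tx": 0,"ty": 0.003,"tz": -0.18,"turn": 0},
  ],
)

```text
clock: 2.9
position: [0.6168, -0.0256, 0.1822]
ee_rot: [-3.025, 0.838, -0.007]
force: [-0.1, -0.5, 0.2]
width: 1.001
```

Emit:
drive_tool(
  increments=[
    {"grip": 1,"tx": 0,"ty": 0,"tz": 0,"turn": 0},
    {"grip": 1,"tx": 0,"ty": 0,"tz": 0,"turn": 0},
    {"grip": 1,"tx": 0,"ty": 0,"tz": 0,"turn": 0},
    {"grip": 1,"tx": 0,"ty": 0,"tz": 0,"turn": 0},
    {"grip": 1,"tx": 0,"ty": 0,"tz": 0,"turn": 0},
    {"grip": 1,"tx": 0,"ty": 0,"tz": 0,"turn": 0},
    {"grip": 1,"tx": 0,"ty": 0,"tz": 0,"turn": 0},
    {"grip": 1,"tx": 0,"ty": 0,"tz": 0,"turn": 0},
  ],
  newtons=20,
)

```text
clock: 3.7
position: [0.622, -0.0171, 0.1836]
ee_rot: [-3.016, 0.826, -0.018]
force: [16.4, 21.4, 0.2]
width: 0.371
```

```bash
python3 -c "
from cell import *
o=observe();print({k:o[k].round(3) for k in('position','ee_rot','force','ft_torque','joints')},o['width'],o['clock'])"
```

```text
{'position': array([ 0.622, -0.017,  0.184]), 'ee_rot': array([-3.016,  0.826, -0.018]), 'force': array([16.436, 21.373,  0.19 ]), 'ft_torque': array([ 4.752, -3.437, -0.216]), 'joints': array([ 0.018,  0.438, -0.101,  1.609,  0.038,  1.081, -2.196])} 0.3706402633648657 3.7
```

Run:
```python
from h import *
a=get_image("scene")[:,:,::-1]
cv2.imwrite("pics/grip1.png",cv2.resize(a[150:230,170:260],(675,600),interpolation=3))
```

```text
(no output)
```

View pics/grip1.png

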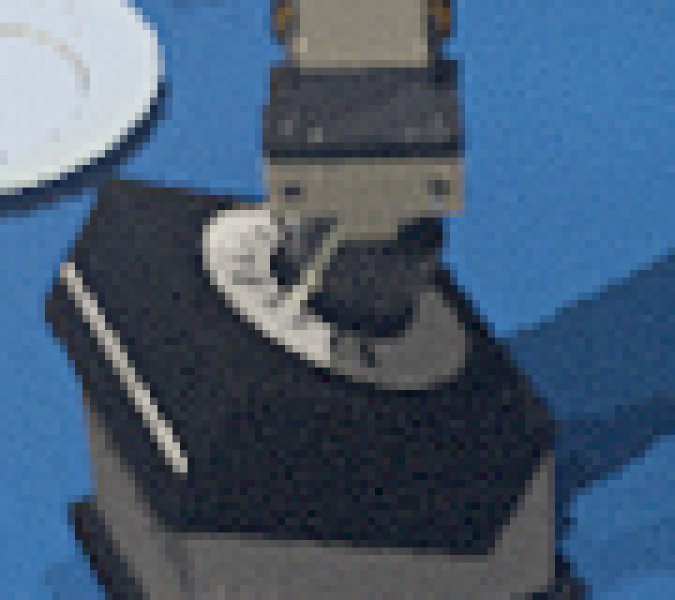

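Run:
```python
from h import *
o=observe();p=o['position'];M=R.from_rotvec(o['ee_rot']).as_matrix()
print(p,o['width'],o['force'])
f=lambda P:((proj('scene',np.atleast_2d(P))-[170,150])*7.5+3.2).round().tolist()
w=.046*o['width']
print("tcp",f(p),"grasp",f(p-.0188*M[:,2]),"tips inner",f([p+w*M[:,1],p-w*M[:,1]]),"tips outer",f([p+(w+.019)*M[:,1],p-(w+.019)*M[:,1]]),"body",f(p-.0658*M[:,2]))
q=np.array([.6484,-.0289,-.0015,-.1055])
for h in(0,.046,.054): print(h,"axis",f(world(q,face(0,0,h)[None])),"y dir",f(world(q,np.array([face(k,.03,h) for k in(-.5,4,8.5,13)]))))
print("jaw",M[:,1])
```

```text
[ 0.62221849 -0.0165323   0.18390064] 0.3551614135125483 [16.69111341 21.50313018 -3.34549199]
tcp [[369.0, 260.0]] grasp [[367.0, 225.0]] tips inner [[368.0, 235.0], [369.0, 286.0]] tips outer [[368.0, 207.0], [369.0, 316.0]] body [[363.0, 133.0]]
0 axis [[334.0, 293.0]] y dir [[365.0, 336.0], [275.0, 285.0], [305.0, 251.0], [392.0, 301.0]]
0.046 axis [[381.0, 203.0]] y dir [[412.0, 245.0], [321.0, 194.0], [350.0, 162.0], [438.0, 212.0]]
0.054 axis [[389.0, 187.0]] y dir [[421.0, 229.0], [329.0, 178.0], [358.0, 147.0], [446.0, 197.0]]
jaw [-0.50909323 -0.86053618 -0.01736573]
```

Here the near finger isn't where the projected tool pose puts it. I'll check by overlaying the projected gripper on the earlier pictures.

Run:
```python
from h import *
def mark(im,cam,p,rv,org,s,w):
    M=R.from_rotvec(rv).as_matrix(); p=np.array(p)
    def d(P,c,r=3):
        for u in proj(cam,np.atleast_2d(P)): cv2.circle(im,tuple(int(v) for v in (u-org)*s),r,c,-1)
    d(p,(0,0,255)); d([p+w*M[:,1],p-w*M[:,1]],(0,255,0)); b=p-.0658*M[:,2]
    d([b+sx*.0375*M[:,0]+sy*.095*M[:,1] for sx in(-1,1) for sy in(-1,1)],(255,0,255))
p0=([.2686,-.5637,.1986],[-3.0628,-.6925,0])
a=cv2.imread("pics/scene0.png")[10:110,170:270];a=cv2.resize(a,(400,400),interpolation=3);mark(a,'scene',*p0,[170,10],4,.046)
b=cv2.imread("pics/top0.png")[230:330,412:512];b=cv2.resize(b,(400,400),interpolation=3);mark(b,'top',*p0,[412,230],4,.046)
cv2.imwrite("pics/ov.png",np.hstack([a,b]))
```

```text
(no output)
```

View pics/ov.png

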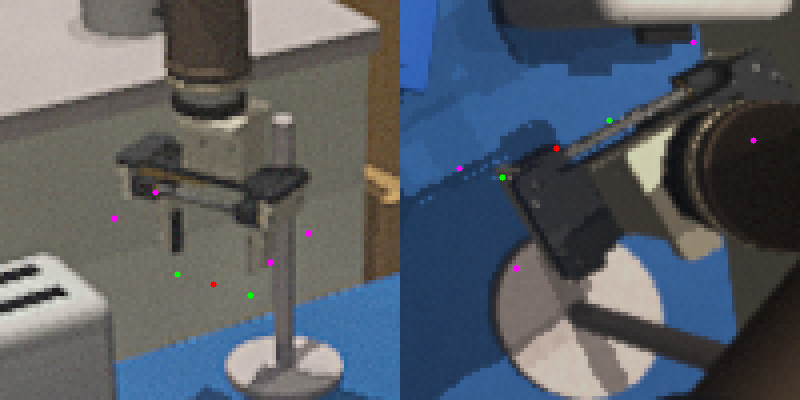

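Left (scene, start pose): the real finger tips at about (177,253) and (255,271) sit about 22 crop px above the predicted green points. That would put the fingers higher, or further away, than the reported TCP. Checking the base and computing the offset before I move.

Run:
```python
from h import *
print("base scene",proj('scene',np.zeros((1,3))),"top",proj('top',np.zeros((1,3))))
M=R.from_rotvec([-3.0628,-.6925,0]).as_matrix();p=np.array([.2686,-.5637,.1986])
o=np.array([[214.2,73.2],[233.7,77.8]])
for dz in(0,.02,.03,.04):
    print(dz,(proj('scene',np.array([p+.046*M[:,1],p-.046*M[:,1]])+[0,0,dz])-o).round(1).tolist())
# tin / shaker height check: tin top centre, top px from c_top, scene n/a
for nm,z,uv in(("tin",.042,(225+655/8,115+463/8)),("shaker",.094,(225+5/8,115+215/8))):
    f=lambda xy:proj('top',np.array([[xy[0],xy[1],z]]))[0]-uv
    s=least_squares(f,[.6,0]).x; print(nm,s,"scene",proj('scene',np.array([[*s,z]])))
a=cv2.imread("pics/scene0.png"); a=a[90:210,300:420]; b=cv2.imread("pics/top0.png")[290:384,210:310]
cv2.imwrite("pics/base.png",np.hstack([cv2.resize(a,(400,400),interpolation=3),cv2.resize(b,(425,400),interpolation=3)]))
```

```text
base scene [[356.31471471 164.94084585]] top [[263.30802436 348.20609993]]
0 [[0.1, 5.4], [-1.1, 6.0]]
0.02 [[-0.1, 1.0], [-1.2, 1.6]]
0.03 [[-0.2, -1.2], [-1.3, -0.6]]
0.04 [[-0.3, -3.4], [-1.3, -2.8]]
tin [ 0.59858253 -0.17400571] scene [[203.17026013 187.98935494]]
shaker [0.70701863 0.1084854 ] scene [[217.24632116 240.49254597]]
```

Emit:
drive_tool(
  increments=[
    {"grip": -1,"tx": 0,"ty": 0,"tz": 0,"turn": 0},
    {"grip": -1,"tx": 0,"ty": 0,"tz": 0,"turn": 0},
    {"grip": -1,"tx": 0,"ty": 0,"tz": 0,"turn": 0},
    {"grip": -1,"tx": 0,"ty": 0,"tz": 0,"turn": 0},
    {"grip": -1,"tx": 0,"ty": 0,"tz": 0.1,"turn": 0},
    {"grip": -1,"tx": 0,"ty": 0,"tz": 0.2,"turn": 0},
    {"grip": -1,"tx": 0,"ty": -0.1,"tz": 0.25,"turn": 0},
    {"grip": -1,"tx": -0.2,"ty": -0.7,"tz": 0.25,"turn": 0.5},
    {"grip": -1,"tx": -0.2,"ty": -0.7,"tz": 0.25,"turn": 0.5},
    {"grip": -1,"tx": -0.2,"ty": -0.7,"tz": 0.25,"turn": 0.5},
    {"grip": -1,"tx": -0.2,"ty": -0.7,"tz": 0.25,"turn": 0.5},
    {"grip": -1,"tx": -0.2,"ty": -0.7,"tz": 0.25,"turn": 0.5},
    {"grip": -1,"tx": -0.2,"ty": -0.7,"tz": 0.25,"turn": 0.5},
    {"grip": -1,"tx": -0.2,"ty": -0.7,"tz": 0.25,"turn": 0.5},
    {"grip": -1,"tx": -0.2,"ty": -0.7,"tz": 0.25,"turn": 0.5},
    {"grip": -1,"tx": -0.2,"ty": -0.7,"tz": 0.25,"turn": 0.5},
  ],
)

```text
clock: 5.35
position: [0.543, -0.2944, 0.2839]
ee_rot: [-3.123, 0.012, -0.012]
force: [-0.4, 0.4, -0.5]
width: 0.998
```

Run:
```python
from h import *
S=get_image("scene")[:,:,::-1].copy();T=get_image("top")[:,:,::-1].copy()
cv2.imwrite("pics/S2.png",S);cv2.imwrite("pics/T2.png",T)
o=observe();p=o['position'];M=R.from_rotvec(o['ee_rot']).as_matrix();print(p,o['ee_rot'],o['width'],o['clock'],o['joints'].round(3))
out=[]
for c,im in(('scene',S),('top',T)):
    u=proj(c,np.array([p,p+.046*M[:,1],p-.046*M[:,1]])); o0=np.round(u[0]-40).astype(int)
    k=cv2.resize(im[o0[1]:o0[1]+80,o0[0]:o0[0]+80],(400,400),interpolation=3)
    for v,cc in zip(u,((0,0,255),(0,255,0),(0,255,0))): cv2.circle(k,tuple(int(t) for t in (v-o0)*5+2),2,cc,-1)
    print(c,o0,u.round(1).tolist());out.append(k)
cv2.imwrite("pics/ov2.png",np.hstack(out))
```

```text
[ 0.54299018 -0.29475192  0.28395478] [-3.12372856  0.01244951 -0.01260562] 1.0017027798367506 5.45 [ 0.493  0.377 -0.101  1.452  0.018  1.314 -1.184]
scene [155  70] [[195.4, 109.6], [189.1, 104.1], [201.9, 115.4]]
top [321 133] [[360.7, 173.4], [376.9, 173.1], [344.6, 173.8]]
```

View pics/ov2.png

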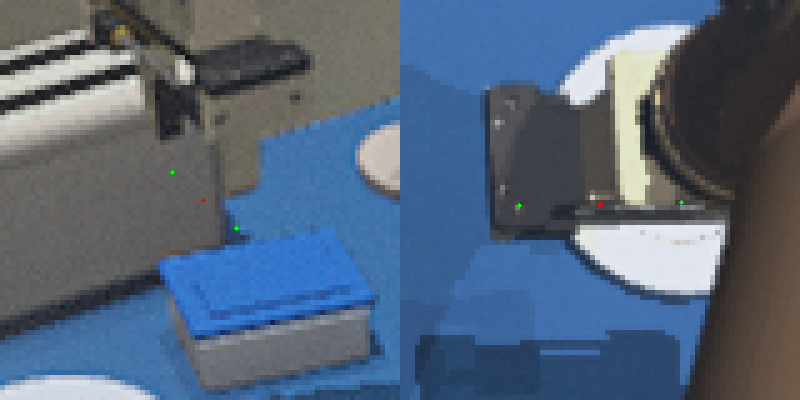

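Run:
```python
from h import *
o=observe();p=o['position'];M=R.from_rotvec(o['ee_rot']).as_matrix()
for nm,s,t in(("A",(203,95),(487,88)),("B",(311,71),(490,238))):
    us=np.array(s)/5+[155,70];ut=(np.array(t)-[400,0])/5+[321,133]
    r=least_squares(lambda P:np.r_[proj('scene',P[None])[0]-us,proj('top',P[None])[0]-ut],p)
    print(nm,r.x.round(4),"res",r.fun.round(2),"tool",((r.x-p)@M).round(4))
# tip: near finger bottom corners in scene crop, constrained to body y plane
for nm,s in(("near tip R",(262,186)),("near tip L",(225,195)),("far tip",(172,138))):
    us=np.array(s)/5+[155,70]
    for y in(.046,.055,.065): 
        yy=y if 'far' in nm else -y
        r=least_squares(lambda a:proj('scene',(p+yy*M[:,1]+a[0]*M[:,0]+a[1]*M[:,2])[None])[0]-us,[0,0]);print(nm,yy,"tool x,z",r.x.round(4))
```

```text
A [ 0.5787 -0.2071  0.4112] res [ 0.15  0.05  0.07 -0.11] tool [ 0.036  -0.0902 -0.1254]
B [ 0.5029 -0.2048  0.4066] res [ 0.27  0.07  0.13 -0.18] tool [-0.0398 -0.0918 -0.1214]
near tip R -0.046 tool x,z [-0.0228 -0.0239]
near tip R -0.055 tool x,z [-0.0181 -0.0296]
near tip R -0.065 tool x,z [-0.0129 -0.0359]
near tip L -0.046 tool x,z [ 0.0051 -0.0258]
near tip L -0.055 tool x,z [ 0.0095 -0.0315]
near tip L -0.065 tool x,z [ 0.0145 -0.0377]
far tip 0.046 tool x,z [-0.0035 -0.0241]
far tip 0.055 tool x,z [-0.0077 -0.0189]
far tip 0.065 tool x,z [-0.0123 -0.0131]
```

Top/scene triangulation of the gripper body agrees with the reported x and y to a few mm. The visible finger tips, though, are about 30 mm above the reported TCP. So the first grip was too high: it only caught the rim. I'll go back, descend about 30 mm further in steps, and watch the force and opening.

Emit:
drive_tool(
  increments=[
    {"grip": -1,"tx": 0.179,"ty": 0.674,"tz": 0,"turn": -0.508},
    {"grip": -1,"tx": 0.179,"ty": 0.674,"tz": 0,"turn": -0.508},
    {"grip": -1,"tx": 0.179,"ty": 0.674,"tz": 0,"turn": -0.508},
    {"grip": -1,"tx": 0.179,"ty": 0.674,"tz": 0,"turn": -0.508},
    {"grip": -1,"tx": 0.179,"ty": 0.674,"tz": 0,"turn": -0.508},
    {"grip": -1,"tx": 0.179,"ty": 0.674,"tz": 0,"turn": -0.508},
    {"grip": -1,"tx": 0.179,"ty": 0.674,"tz": 0,"turn": -0.508},
    {"grip": -1,"tx": 0.179,"ty": 0.674,"tz": -0.1,"turn": -0.508},
    {"grip": -1,"tx": 0.179,"ty": 0.674,"tz": -0.17,"turn": -0.508},
    {"grip": -1,"tx": 0.179,"ty": 0.674,"tz": -0.24,"turn": -0.508},
    {"grip": -1,"tx": 0.179,"ty": 0.674,"tz": -0.28,"turn": -0.508},
    {"grip": -1,"tx": 0.179,"ty": 0.674,"tz": -0.31,"turn": -0.508},
    {"grip": -1,"tx": 0.179,"ty": 0.674,"tz": -0.31,"turn": -0.508},
    {"grip": -1,"tx": 0.179,"ty": 0.674,"tz": -0.31,"turn": -0.508},
  ],
)

```text
clock: 6.85
position: [0.615, -0.025, 0.1606]
ee_rot: [-3.013, 0.833, -0.021]
force: [0.5, -0.1, 0.7]
width: 0.998
```

Run:
```python
from h import *
S=get_image("scene")[:,:,::-1].copy()
cv2.imwrite("pics/S3.png",cv2.resize(S[150:230,170:260],(675,600),interpolation=3))
o=observe();print(o['position'],o['ee_rot'],o['force'],o['clock'])
```

```text
[ 0.6153002  -0.0250405   0.16104945] [-3.01277556  0.83352325 -0.02193737] [-0.03388851  0.04997404 -0.50321109] 6.9
```

View pics/S3.png

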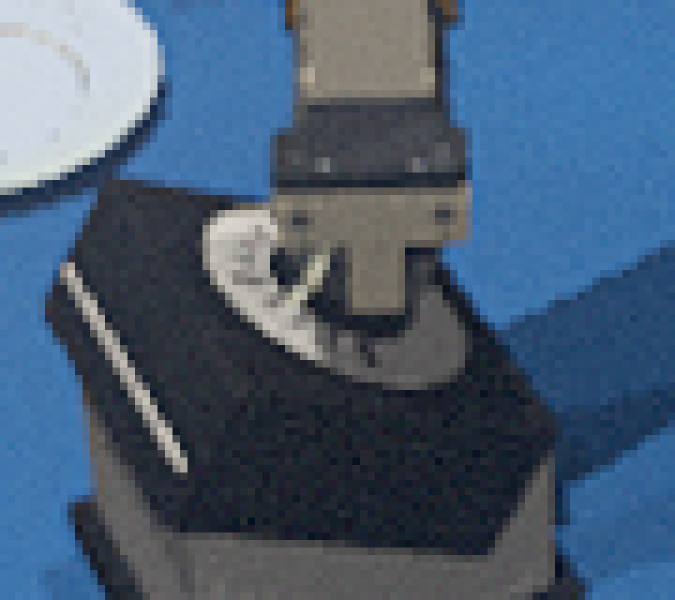

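The near finger, at x 345–405 with its bottom at y≈315, now stands in front of the sleeve flank. The pointer line is still visible at (315,280). I'll go about 10 mm lower and close.

Emit:
drive_tool(
  increments=[
    {"grip": -1,"tx": -0.002,"ty": 0,"tz": -0.012,"turn": 0},
    {"grip": -1,"tx": -0.002,"ty": 0,"tz": -0.026,"turn": 0},
    {"grip": -1,"tx": -0.002,"ty": 0,"tz": -0.026,"turn": 0},
  ],
)

```text
clock: 7.2
position: [0.6141, -0.0251, 0.1501]
ee_rot: [-3.013, 0.833, -0.021]
force: [0.1, 0.3, 0.3]
width: 1.002
```

Emit:
drive_tool(
  increments=[
    {"grip": 1,"tx": 0,"ty": 0,"tz": 0,"turn": 0},
    {"grip": 1,"tx": 0,"ty": 0,"tz": 0,"turn": 0},
    {"grip": 1,"tx": 0,"ty": 0,"tz": 0,"turn": 0},
    {"grip": 1,"tx": 0,"ty": 0,"tz": 0,"turn": 0},
    {"grip": 1,"tx": 0,"ty": 0,"tz": 0,"turn": 0},
    {"grip": 1,"tx": 0,"ty": 0,"tz": 0,"turn": 0},
  ],
  newtons=15,
)

```text
clock: 7.8
position: [0.6164, -0.0211, 0.1505]
ee_rot: [-3.009, 0.828, -0.026]
force: [8.1, 9.6, -6.0]
width: 0.691
```

Emit:
drive_tool(
  increments=[
    {"grip": 1,"tx": 0,"ty": 0,"tz": 0,"turn": 0},
    {"grip": 1,"tx": 0,"ty": 0,"tz": 0,"turn": 0.08},
    {"grip": 1,"tx": 0,"ty": 0,"tz": 0,"turn": 0.16},
    {"grip": 1,"tx": 0,"ty": 0,"tz": 0,"turn": 0.24},
    {"grip": 1,"tx": 0,"ty": 0,"tz": 0,"turn": 0.32},
    {"grip": 1,"tx": 0,"ty": 0,"tz": 0,"turn": 0.4},
    {"grip": 1,"tx": 0,"ty": 0,"tz": 0,"turn": 0.4},
  ],
  newtons=35,
)

```text
clock: 8.5
position: [0.6158, -0.0227, 0.15]
ee_rot: [-3.114, 0.185, -0.016]
force: [-0.7, -2.8, -3.3]
width: 0.647
```

```bash
cat > st.py <<'E'
from h import *
import sys
S=get_image("scene")[:,:,::-1].copy()
cv2.imwrite(f"pics/{sys.argv[1]}.png",cv2.resize(S[150:230,170:260],(675,600),interpolation=3))
o=observe();M=R.from_rotvec(o['ee_rot']).as_matrix();d=(np.degrees(np.arctan2(M[1,1],M[0,1]))+96.05+90)%180-90
print(o['position'].round(4),"delta",d.round(1),"tilt",M[:,2].round(3),o['force'].round(1),o['ft_torque'].round(2),o['width'],o['clock'],o['joints'].round(2))
E
python3 st.py r1
```

```text
[ 0.6158 -0.0226  0.1501] delta -0.9 tilt [ 0.012  0.021 -1.   ] [-0.9 -2.6 -3.5] [-1.71  0.35 -0.61] 0.6471293580659162 8.55 [ 0.11  0.47 -0.21  1.65  0.09  1.02 -1.81]
```

Emit:
drive_tool(
  increments=[
    {"grip": 1,"tx": 0,"ty": 0,"tz": 0,"turn": 0.08},
    {"grip": 1,"tx": 0,"ty": 0,"tz": 0,"turn": 0.16},
    {"grip": 1,"tx": 0,"ty": 0,"tz": 0,"turn": 0.24},
    {"grip": 1,"tx": 0,"ty": 0,"tz": 0,"turn": 0.32},
    {"grip": 1,"tx": 0,"ty": 0,"tz": 0,"turn": 0.42},
    {"grip": 1,"tx": 0,"ty": 0,"tz": 0,"turn": 0.42},
    {"grip": 1,"tx": 0,"ty": 0,"tz": 0,"turn": 0.42},
  ],
)

```text
clock: 9.25
position: [0.6152, -0.0248, 0.151]
ee_rot: [-3.082, -0.488, -0.007]
force: [-7.5, -4.3, 9.3]
width: 0.686
```

```bash
python3 st.py r2
```

```text
[ 0.6151 -0.0248  0.151 ] delta 24.0 tilt [ 0.001  0.022 -1.   ] [-7.4 -4.1  8.9] [-2.39  1.07 -0.79] 0.6892352221555005 9.3 [ 0.18  0.48 -0.31  1.64  0.14  1.04 -1.42]
```

View pics/r2.png

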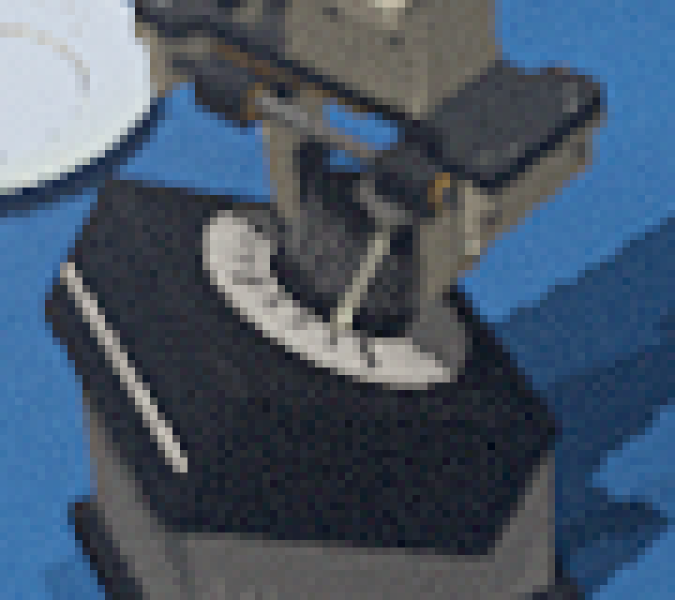

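The pointer tip is at (343,330), just short of the long 0 tick at (370,350), so the setting is about 0.5. One more bite to reach the stop: open in place, turn back, close.

Emit:
drive_tool(
  increments=[
    {"grip": -1,"tx": 0,"ty": 0,"tz": 0,"turn": 0},
    {"grip": -1,"tx": 0,"ty": 0,"tz": 0,"turn": 0},
    {"grip": -1,"tx": 0,"ty": 0,"tz": 0,"turn": 0},
    {"grip": -1,"tx": 0,"ty": 0,"tz": 0,"turn": 0},
    {"grip": -1,"tx": 0.002,"ty": 0.005,"tz": 0,"turn": -0.1},
    {"grip": -1,"tx": 0.002,"ty": 0.005,"tz": 0,"turn": -0.2},
    {"grip": -1,"tx": 0.002,"ty": 0.005,"tz": 0,"turn": -0.3},
    {"grip": -1,"tx": 0.002,"ty": 0.005,"tz": 0,"turn": -0.42},
    {"grip": -1,"tx": 0.002,"ty": 0.005,"tz": 0,"turn": -0.55},
    {"grip": -1,"tx": 0.002,"ty": 0.005,"tz": 0,"turn": -0.55},
    {"grip": 1,"tx": 0.002,"ty": 0.005,"tz": 0,"turn": -0.55},
    {"grip": 1,"tx": 0.002,"ty": 0.005,"tz": 0,"turn": -0.55},
    {"grip": 1,"tx": 0.002,"ty": 0.005,"tz": 0,"turn": -0.55},
    {"grip": 1,"tx": 0.002,"ty": 0.005,"tz": 0,"turn": -0.55},
    {"grip": 1,"tx": 0.002,"ty": 0.005,"tz": 0,"turn": -0.55},
    {"grip": 1,"tx": 0.002,"ty": 0.005,"tz": 0,"turn": -0.55},
  ],
)

```text
clock: 10.9
position: [0.6162, -0.0222, 0.151]
ee_rot: [-3.095, 0.407, -0.016]
force: [0.9, 2.2, -1.1]
width: 0.653
```

```bash
cat > ptr.py <<'E'
# pointer setting from scene image: brightness of white line on flank, contrast against both sides
from h import *
import sys
q=np.array([.6484,-.0289,-.0015,-.1055])
S=get_image("scene"); cv2.imwrite(f"pics/{sys.argv[1]}_raw.png",S[:,:,::-1]); g=cv2.cvtColor(S,cv2.COLOR_RGB2GRAY).astype(np.float32)
ks=np.arange(-1,7.01,.1); A=[]
for k in ks:
    P=np.array([face(k,.031,h) for h in np.linspace(.008,.032,14)]); u=proj('scene',world(q,P)).astype(np.float32)
    A.append(cv2.remap(g,u[None,:,0].copy(),u[None,:,1].copy(),1).mean())
A=np.array(A);print("flank brightness",dict(zip(ks.round(1).tolist(),A.round().astype(int).tolist())))
E
python3 st.py r3; python3 ptr.py r3
python3 - <<'E'
from h import *
q=np.array([.6484,-.0289,-.0015,-.1055])
for k in(-.11,0,.5,1): print(k,((proj('scene',world(q,np.array([face(k,.036,.005),face(k,.03,.046)])))-[170,150])*7.5+3).round().tolist())
E
```

```text
[ 0.6161 -0.0222  0.1511] delta -8.9 tilt [ 0.013  0.018 -1.   ] [ 1.6  2.4 -1.2] [ 0.79 -0.31  0.09] 0.6547741372551057 10.95 [ 0.08  0.46 -0.17  1.66  0.07  1.01 -1.94]
flank brightness {-1.0: 83, -0.9: 84, -0.8: 86, -0.7: 87, -0.6: 87, -0.5: 87, -0.4: 85, -0.3: 84, -0.2: 81, -0.1: 77, -0.0: 71, 0.1: 64, 0.2: 59, 0.3: 57, 0.4: 64, 0.5: 77, 0.6: 91, 0.7: 105, 0.8: 114, 0.9: 118, 1.0: 117, 1.1: 108, 1.2: 98, 1.3: 88, 1.4: 82, 1.5: 78, 1.6: 77, 1.7: 77, 1.8: 77, 1.9: 77, 2.0: 76, 2.1: 72, 2.2: 70, 2.3: 70, 2.4: 71, 2.5: 69, 2.6: 66, 2.7: 65, 2.8: 67, 2.9: 69, 3.0: 70, 3.1: 70, 3.2: 71, 3.3: 72, 3.4: 73, 3.5: 74, 3.6: 75, 3.7: 76, 3.8: 76, 3.9: 77, 4.0: 77, 4.1: 77, 4.2: 77, 4.3: 78, 4.4: 79, 4.5: 81, 4.6: 84, 4.7: 88, 4.8: 93, 4.9: 98, 5.0: 102, 5.1: 106, 5.2: 109, 5.3: 112, 5.4: 114, 5.5: 115, 5.6: 116, 5.7: 116, 5.8: 116, 5.9: 116, 6.0: 116, 6.1: 116, 6.2: 115, 6.3: 114, 6.4: 113, 6.5: 112, 6.6: 111, 6.7: 109, 6.8: 107, 6.9: 105, 7.0: 102}
-0.11 [[366.0, 333.0], [404.0, 243.0]]
0 [[363.0, 332.0], [401.0, 243.0]]
0.5 [[349.0, 328.0], [390.0, 239.0]]
1 [[335.0, 323.0], [378.0, 235.0]]
```

Peak at 0.9–1.0: when released, the sleeve fell into setting 1. Now turning down to the stop.

Emit:
drive_tool(
  increments=[
    {"grip": 1,"tx": 0,"ty": 0,"tz": 0,"turn": 0.08},
    {"grip": 1,"tx": 0,"ty": 0,"tz": 0,"turn": 0.16},
    {"grip": 1,"tx": 0,"ty": 0,"tz": 0,"turn": 0.24},
    {"grip": 1,"tx": 0,"ty": 0,"tz": 0,"turn": 0.32},
    {"grip": 1,"tx": 0,"ty": 0,"tz": 0,"turn": 0.38},
    {"grip": 1,"tx": 0,"ty": 0,"tz": 0,"turn": 0.42},
    {"grip": 1,"tx": 0,"ty": 0,"tz": 0,"turn": 0.42},
  ],
)

```text
clock: 11.7
position: [0.6154, -0.0241, 0.1516]
ee_rot: [-3.11, -0.278, -0.007]
force: [-4.9, -0.2, 6.3]
width: 0.67
```

```bash
sed -i 's/^A=np.array.*$/A=np.array(A)[ks<4.55];i=A.argmax();print("peak k",ks[i].round(1),A[max(0,i-4):i+5].round())/' ptr.py; python3 st.py r4; python3 ptr.py r4
```

```text
[ 0.6154 -0.0241  0.1516] delta 16.2 tilt [ 0.003  0.02  -1.   ] [-5.3 -0.2  7.2] [-1.67  0.84 -0.69] 0.6744743949473692 11.75 [ 0.16  0.48 -0.28  1.64  0.13  1.04 -1.55]
peak k -0.0 [ 78.  97. 112. 123. 128. 124. 113.  98.  83.]
```

Emit:
drive_tool(
  increments=[
    {"grip": 1,"tx": 0,"ty": 0,"tz": 0,"turn": 0.05},
    {"grip": 1,"tx": 0,"ty": 0,"tz": 0,"turn": 0.1},
    {"grip": 1,"tx": 0,"ty": 0,"tz": 0,"turn": 0.15},
    {"grip": 1,"tx": 0,"ty": 0,"tz": 0,"turn": 0.2},
    {"grip": 1,"tx": 0,"ty": 0,"tz": 0,"turn": 0.2},
    {"grip": 1,"tx": 0,"ty": 0,"tz": 0,"turn": 0.2},
  ],
  newtons=45,
)

```text
clock: 12.4
position: [0.6119, -0.0263, 0.1523]
ee_rot: [-3.067, -0.592, 0.006]
force: [-15.6, -0.4, 17.8]
width: 0.677
```

```bash
python3 st.py r5; python3 ptr.py r5
```

```text
[ 0.6119 -0.0263  0.1523] delta 27.9 tilt [-0.007  0.017 -1.   ] [-16.3   0.8  17.4] [-1.54  3.43 -2.44] 0.6789457397116302 12.45 [ 0.19  0.49 -0.33  1.63  0.15  1.05 -1.36]
peak k -0.2 [ 78.  93. 109. 119. 122. 116. 105.  91.  77.]
```

The moment jumped from -0.7 to -2.4 N m and the pointer stayed at about -0.1 to -0.2 while the tool slipped on: the stop is met. Release, regrip, then clockwise.

Emit:
drive_tool(
  increments=[
    {"grip": -1,"tx": 0,"ty": 0,"tz": 0,"turn": 0},
    {"grip": -1,"tx": 0,"ty": 0,"tz": 0,"turn": 0},
    {"grip": -1,"tx": 0,"ty": 0,"tz": 0,"turn": 0},
    {"grip": -1,"tx": 0,"ty": 0,"tz": 0,"turn": 0},
    {"grip": -1,"tx": 0.01,"ty": 0.009,"tz": 0,"turn": -0.08},
    {"grip": -1,"tx": 0.01,"ty": 0.009,"tz": 0,"turn": -0.08},
    {"grip": -1,"tx": 0.01,"ty": 0.009,"tz": 0,"turn": -0.08},
    {"grip": 1,"tx": 0.01,"ty": 0.009,"tz": 0,"turn": -0.08},
    {"grip": 1,"tx": 0.01,"ty": 0.009,"tz": 0,"turn": -0.08},
    {"grip": 1,"tx": 0.01,"ty": 0.009,"tz": 0,"turn": -0.08},
    {"grip": 1,"tx": 0.01,"ty": 0.009,"tz": 0,"turn": -0.08},
    {"grip": 1,"tx": 0.01,"ty": 0.009,"tz": 0,"turn": -0.08},
    {"grip": 1,"tx": 0.01,"ty": 0.009,"tz": 0,"turn": -0.08},
  ],
  newtons=35,
)

```text
clock: 13.8
position: [0.6162, -0.0242, 0.1522]
ee_rot: [-3.09, -0.461, 0.004]
force: [2.8, -5.2, -1.0]
width: 0.692
```

```bash
python3 st.py r6; python3 ptr.py r6
```

```text
[ 0.6162 -0.0242  0.1523] delta 23.0 tilt [-0.005  0.017 -1.   ] [ 2.5 -5.8 -2.1] [-1.16 -0.55 -0.12] 0.6892834172228529 13.85 [ 0.17  0.49 -0.3   1.63  0.14  1.05 -1.44]
peak k -0.2 [ 72.  89. 105. 117. 122. 120. 112.  98.  81.]
```

Emit:
drive_tool(
  increments=[
    {"grip": 1,"tx": 0,"ty": 0.002,"tz": 0,"turn": -0.08},
    {"grip": 1,"tx": 0,"ty": 0.003,"tz": 0,"turn": -0.16},
    {"grip": 1,"tx": 0,"ty": 0.004,"tz": 0,"turn": -0.24},
    {"grip": 1,"tx": 0,"ty": 0.004,"tz": 0,"turn": -0.32},
    {"grip": 1,"tx": 0,"ty": 0.004,"tz": 0,"turn": -0.4},
    {"grip": 1,"tx": 0,"ty": 0.004,"tz": 0,"turn": -0.48},
    {"grip": 1,"tx": 0,"ty": 0.005,"tz": 0,"turn": -0.56},
    {"grip": 1,"tx": 0,"ty": 0.006,"tz": 0,"turn": -0.64},
    {"grip": 1,"tx": 0,"ty": 0.007,"tz": 0,"turn": -0.72},
    {"grip": 1,"tx": 0,"ty": 0.008,"tz": 0,"turn": -0.8},
    {"grip": 1,"tx": 0,"ty": 0.008,"tz": 0,"turn": -0.8},
  ],
)

```text
clock: 15.0
position: [0.616, -0.0204, 0.153]
ee_rot: [-3.01, 0.838, -0.007]
force: [-5.6, -4.5, 4.4]
width: 0.673
```

```bash
python3 st.py r7; python3 ptr.py r7
```

```text
[ 0.616  -0.0204  0.153 ] delta -24.9 tilt [ 0.009  0.015 -1.   ] [-4.8 -3.4  5.4] [ 1.14 -0.05  0.97] 0.6710477726922369 15.05 [ 0.03  0.46 -0.11  1.65  0.04  1.02 -2.2 ]
peak k 1.5 [ 80.  84.  93. 102. 107. 107. 102.  93.  84.]
```

Emit:
drive_tool(
  increments=[
    {"grip": -1,"tx": 0,"ty": 0,"tz": 0,"turn": 0},
    {"grip": -1,"tx": 0,"ty": 0,"tz": 0,"turn": 0},
    {"grip": -1,"tx": 0,"ty": 0,"tz": 0,"turn": 0},
    {"grip": -1,"tx": 0,"ty": 0,"tz": 0,"turn": 0},
    {"grip": -1,"tx": 0,"ty": -0.002,"tz": 0,"turn": 0.13},
    {"grip": -1,"tx": 0,"ty": -0.005,"tz": 0,"turn": 0.26},
    {"grip": -1,"tx": 0,"ty": -0.005,"tz": 0,"turn": 0.4},
    {"grip": -1,"tx": 0,"ty": -0.005,"tz": 0,"turn": 0.54},
    {"grip": -1,"tx": 0,"ty": -0.008,"tz": 0,"turn": 0.68},
    {"grip": -1,"tx": 0,"ty": -0.01,"tz": 0,"turn": 0.81},
    {"grip": -1,"tx": 0,"ty": -0.01,"tz": 0,"turn": 0.81},
    {"grip": -1,"tx": 0,"ty": -0.01,"tz": 0,"turn": 0.81},
    {"grip": 1,"tx": 0,"ty": -0.01,"tz": 0,"turn": 0.81},
    {"grip": 1,"tx": 0,"ty": -0.01,"tz": 0,"turn": 0.81},
    {"grip": 1,"tx": 0,"ty": -0.01,"tz": 0,"turn": 0.81},
    {"grip": 1,"tx": 0,"ty": -0.01,"tz": 0,"turn": 0.81},
    {"grip": 1,"tx": 0,"ty": -0.01,"tz": 0,"turn": 0.81},
    {"grip": 1,"tx": 0,"ty": -0.01,"tz": 0,"turn": 0.81},
  ],
)

```text
clock: 16.9
position: [0.616, -0.0244, 0.153]
ee_rot: [-3.087, -0.479, 0.004]
force: [0.5, -0.4, -0.7]
width: 0.692
```

```bash
python3 st.py r8; python3 ptr.py r8
```

```text
[ 0.616  -0.0244  0.153 ] delta 23.7 tilt [-0.006  0.017 -1.   ] [ 0.4  0.1 -1.1] [-0.06 -0.17 -0.11] 0.690227113256232 16.95 [ 0.17  0.49 -0.31  1.63  0.14  1.06 -1.43]
peak k 1.6 [ 86. 113. 137. 153. 158. 149. 131. 107.  87.]
```

Run:
```python
from h import *
S=cv2.imread("pics/r8_raw.png"); q=np.array([.6484,-.0289,-.0015,-.1055])
k=cv2.resize(S[168:208,188:238],(750,600),interpolation=3)
f=lambda P:((proj('scene',world(q,P))-[188,168])*15+7).astype(int)
for i in range(9):
    cv2.circle(k,tuple(map(int,f(face(i,.054,0)[None])[0])),3,(0,0,255),-1)
for kk,c in((1.5,(0,255,255)),(2,(0,255,0))): cv2.polylines(k,[f(np.array([face(kk,.036,.005),face(kk,.0325,.007),face(kk,.03,.046)]))],False,c,1)
cv2.imwrite("pics/v11.png",k)
```

```text
(no output)
```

View pics/v11.png

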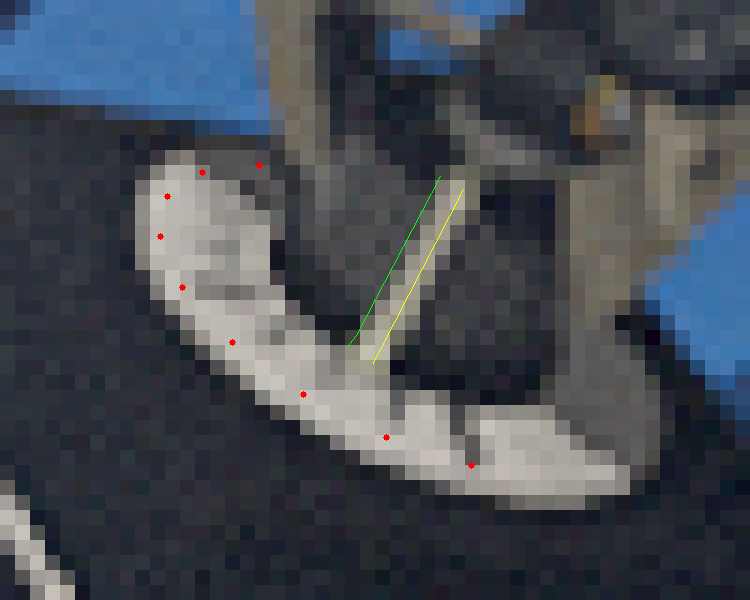

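The pointer tip at (370,360) lies between tick 2 (~(315,368)) and tick 1 (395,405), close to the yellow 1.5 model line, so the setting is about 1.6. Turning on up; a further bite will follow.

Emit:
drive_tool(
  increments=[
    {"grip": 1,"tx": 0,"ty": 0.002,"tz": 0,"turn": -0.08},
    {"grip": 1,"tx": 0,"ty": 0.003,"tz": 0,"turn": -0.16},
    {"grip": 1,"tx": 0,"ty": 0.004,"tz": 0,"turn": -0.24},
    {"grip": 1,"tx": 0,"ty": 0.004,"tz": 0,"turn": -0.32},
    {"grip": 1,"tx": 0,"ty": 0.004,"tz": 0,"turn": -0.4},
    {"grip": 1,"tx": 0,"ty": 0.004,"tz": 0,"turn": -0.48},
    {"grip": 1,"tx": 0,"ty": 0.005,"tz": 0,"turn": -0.56},
    {"grip": 1,"tx": 0,"ty": 0.006,"tz": 0,"turn": -0.64},
    {"grip": 1,"tx": 0,"ty": 0.007,"tz": 0,"turn": -0.72},
    {"grip": 1,"tx": 0,"ty": 0.008,"tz": 0,"turn": -0.8},
    {"grip": 1,"tx": 0,"ty": 0.008,"tz": 0,"turn": -0.8},
  ],
)

```text
clock: 18.1
position: [0.616, -0.0207, 0.1536]
ee_rot: [-3.015, 0.818, -0.008]
force: [-4.2, -1.7, 5.9]
width: 0.672
```

```bash
python3 st.py r9; python3 ptr.py r9
```

```text
[ 0.616  -0.0207  0.1536] delta -24.2 tilt [ 0.009  0.016 -1.   ] [-4.1 -1.2  6.1] [1.29 0.26 0.95] 0.6740084306273142 18.15 [ 0.03  0.46 -0.11  1.65  0.04  1.02 -2.18]
peak k 3.2 [ 99. 106. 111. 115. 116. 115. 114. 111. 109.]
```

Emit:
drive_tool(
  increments=[
    {"grip": -1,"tx": 0,"ty": 0,"tz": 0,"turn": 0},
    {"grip": -1,"tx": 0,"ty": 0,"tz": 0,"turn": 0},
    {"grip": -1,"tx": 0,"ty": 0,"tz": 0,"turn": 0},
    {"grip": -1,"tx": 0,"ty": 0,"tz": 0,"turn": 0},
    {"grip": -1,"tx": 0,"ty": -0.003,"tz": 0,"turn": 0.13},
    {"grip": -1,"tx": 0,"ty": -0.005,"tz": 0,"turn": 0.26},
    {"grip": -1,"tx": 0,"ty": -0.005,"tz": 0,"turn": 0.39},
    {"grip": -1,"tx": 0,"ty": -0.005,"tz": 0,"turn": 0.39},
    {"grip": -1,"tx": 0,"ty": -0.005,"tz": 0.1,"turn": 0.39},
    {"grip": -1,"tx": 0,"ty": -0.005,"tz": 0.2,"turn": 0.39},
    {"grip": -1,"tx": 0,"ty": -0.005,"tz": 0.3,"turn": 0.39},
    {"grip": -1,"tx": -0.2,"ty": -0.3,"tz": 0.35,"turn": 0.39},
    {"grip": -1,"tx": -0.2,"ty": -0.65,"tz": 0.35,"turn": 0.39},
    {"grip": -1,"tx": -0.2,"ty": -0.65,"tz": 0.35,"turn": 0.39},
    {"grip": -1,"tx": -0.2,"ty": -0.65,"tz": 0.35,"turn": 0.39},
    {"grip": -1,"tx": -0.2,"ty": -0.65,"tz": 0.35,"turn": 0.39},
    {"grip": -1,"tx": -0.2,"ty": -0.65,"tz": 0.35,"turn": 0.39},
    {"grip": -1,"tx": -0.2,"ty": -0.65,"tz": 0.35,"turn": 0.39},
  ],
)

```text
clock: 20.0
position: [0.534, -0.2861, 0.2935]
ee_rot: [-3.119, 0.203, -0.001]
force: [-0.4, -0.1, 0.7]
width: 1.001
```

```bash
cat > top.py <<'E'
# pointer in the top view: brightness along the rim line (r 16..29 mm, h 46 mm) against setting; ticks likewise
from h import *
import sys
q=np.array([.6484,-.0289,-.0015,-.1055]); raw=get_image("top")[:,:,::-1]; cv2.imwrite(f"pics/{sys.argv[1]}.png",raw)
def run(raw):
    g=cv2.cvtColor(raw,cv2.COLOR_BGR2GRAY).astype(np.float32)
    for nm,rs,h,sg in(("rim",np.linspace(.017,.028,10),.046,1),("tip",np.linspace(.033,.036,4),.005,1),("ticks",np.linspace(.047,.053,6),0,-1)):
        ks=np.arange(-.5,8.51,.1);A=[]
        for k in ks:
            u=proj('top',world(q,np.array([face(k,r,h) for r in rs]))).astype(np.float32)
            A.append(sg*cv2.remap(g,u[None,:,0].copy(),u[None,:,1].copy(),1).mean())
        A=np.array(A)
        if sg>0: print(nm,ks[A.argmax()].round(1),"level",A.max().round(),"median",np.median(A).round())
        else: print(nm,"minima at",[ks[i].round(1).item() for i in range(1,len(ks)-1) if A[i]>A[i-1] and A[i]>=A[i+1]])
run(cv2.imread("pics/top0.png")); run(raw); o=observe(); print(o['position'],o['ee_rot'],o['clock'])
E
python3 top.py T4
```

```text
rim 2.7 level 201.0 median 44.0
tip 8.4 level 205.0 median 168.0
ticks minima at [0.1, 1.1, 2.1, 3.1, 4.1, 5.0, 6.0, 7.0, 8.0]
rim 3.3 level 217.0 median 51.0
tip 8.4 level 223.0 median 187.0
ticks minima at [0.1, 1.1, 2.1, 3.1, 4.1, 5.0, 6.0, 7.0, 8.0]
[ 0.53518412 -0.28280096  0.29341139] [-3.11722269e+00  1.96126854e-01 -1.53760307e-03] 20.05
```

```bash
cat > fine.py <<'E'
# finer: register the model on stub top + ticks in the top view (shift), then read rim pointer with parabola peak
from h import *
import sys
q=np.array([.6484,-.0289,-.0015,-.1055])
def samp(g,P,sh): 
    u=(proj('top',world(q,P))+sh).astype(np.float32); return cv2.remap(g,u[None,:,0].copy(),u[None,:,1].copy(),1)[0]
def fine(raw):
    g=cv2.cvtColor(raw,cv2.COLOR_BGR2GRAY).astype(np.float32)
    best=None; th=np.linspace(0,18,60)
    ins=np.array([face(t,.0115,.054) for t in th]); out=np.array([face(t,.0165,.052) for t in th])
    for dx in np.arange(-2,2.01,.1):
        for dy in np.arange(-2,2.01,.1):
            v=samp(g,ins,(dx,dy)).mean()-np.median(samp(g,out,(dx,dy)))-samp(g,ins,(dx,dy)).std()
            if best is None or v>best[0]: best=(v,dx,dy)
    sh=np.array(best[1:]); ks=np.arange(0,8.01,.02)
    A=np.array([samp(g,np.array([face(k,r,.046) for r in np.linspace(.019,.028,10)]),sh).mean() for k in ks])
    w=np.clip(A-(A.max()+np.median(A))/2,0,None); w[abs(ks-ks[A.argmax()])>1]=0
    T=[]
    kt=np.arange(-.5,8.51,.05);B=np.array([samp(g,np.array([face(k,r,0) for r in np.linspace(.047,.053,6)]),(0,0)).mean() for k in kt])
    for i in range(9):
        m=abs(kt-i)<.45; d=np.clip(B[m].max()-B[m]-.5*np.ptp(B[m]),0,None); T.append((kt[m]*d).sum()/d.sum())
    k=(ks*w).sum()/w.sum(); print("shift",sh.round(1),"rim k",k.round(2),"ticks",np.round(T,2))
for f in sys.argv[1:]: fine(cv2.imread(f"pics/{f}.png"))
E
python3 fine.py top0 T4
python3 - <<'E'
import cv2,numpy as np
a=[cv2.resize(cv2.imread(f"pics/{f}.png")[130:185,242:292],(400,440),interpolation=3) for f in("top0","T4")]
cv2.imwrite("pics/v12.png",np.hstack(a))
E
```

```text
Traceback (most recent call last):
  File "fine.py", line 23, in <module>
    for f in sys.argv[1:]: fine(cv2.imread(f"pics/{f}.png"))
                           ~~~~^^^^^^^^^^^^^^^^^^^^^^^^^^^^^
  File "fine.py", line 13, in fine
    v=samp(g,ins,(dx,dy)).mean()-np.median(samp(g,out,(dx,dy)))-samp(g,ins,(dx,dy)).std()
      ~~~~^^^^^^^^^^^^^^^
  File "fine.py", line 6, in samp
    u=(proj('top',world(q,P))+sh).astype(np.float32); return cv2.remap(g,u[None,:,0].copy(),u[None,:,1].copy(),1)[0]
       ~~~~^^^^^^^^^^^^^^^^^^
  File "h.py", line 9, in proj
    i=camera_info(cam); p=R.from_rotvec(i['rotation']).inv().apply(P-i['eye'])
ValueError: time passes only in moves, steps and waits
```

```bash
sed -i 's/^def proj/import functools\ncinfo=functools.lru_cache(None)(camera_info)\ndef proj/; s/i=camera_info(cam)/i=cinfo(cam)/' h.py; python3 fine.py top0 T4; python3 -c "
import cv2,numpy as np
a=[cv2.resize(cv2.imread(f'pics/{f}.png')[130:185,242:292],(400,440),interpolation=3) for f in('top0','T4')]
cv2.imwrite('pics/v12.png',np.hstack(a))"
```

```text
shift [-0.3 -0.7] rim k 2.64 ticks [0.09 1.06 2.07 3.11 4.04 5.   6.01 7.   8.02]
shift [-0.3 -0.6] rim k 3.4 ticks [0.09 1.06 2.07 3.11 4.04 5.   6.01 7.01 8.02]
```

Emit:
drive_tool(
  increments=[
    {"grip": -1,"tx": 0,"ty": 0,"tz": 0,"turn": 0},
    {"grip": -1,"tx": 0,"ty": 0,"tz": 0,"turn": 0},
    {"grip": -1,"tx": 0,"ty": 0,"tz": 0,"turn": 0},
    {"grip": -1,"tx": 0,"ty": 0,"tz": 0,"turn": 0},
    {"grip": -1,"tx": 0,"ty": 0,"tz": 0,"turn": 0},
    {"grip": -1,"tx": 0,"ty": 0,"tz": 0,"turn": 0},
    {"grip": -1,"tx": 0,"ty": 0,"tz": 0,"turn": 0},
  ],
)

```text
clock: 20.75
position: [0.5352, -0.2827, 0.2934]
ee_rot: [-3.117, 0.196, -0.001]
force: [-0.2, -0.1, -1.1]
width: 0.996
```

```bash
python3 top.py T5 >/dev/null; python3 ptr.py S5; python3 fine.py T5
python3 - <<'E'
import cv2,numpy as np
a=[cv2.resize(cv2.imread(f'pics/{f}.png')[130:185,242:292],(400,440),interpolation=3) for f in('top0','T5')]
cv2.imwrite('pics/v12.png',np.hstack(a))
from h import *
o=observe();print(o['position'].round(4),o['ee_rot'].round(3),o['clock'])
E
```

```text
peak k 3.2 [113. 137. 158. 170. 173. 169. 157. 141. 121.]
shift [-0.3 -0.6] rim k 3.4 ticks [0.09 1.06 2.07 3.1  4.04 5.   6.01 7.01 8.02]
[ 0.5352 -0.2828  0.2934] [-3.117e+00  1.960e-01 -2.000e-03] 20.85
```

Emit:
drive_tool(
  increments=[
    {"grip": -1,"tx": 0.202,"ty": 0.651,"tz": 0,"turn": 0.22},
    {"grip": -1,"tx": 0.202,"ty": 0.651,"tz": 0,"turn": 0.22},
    {"grip": -1,"tx": 0.202,"ty": 0.651,"tz": 0,"turn": 0.22},
    {"grip": -1,"tx": 0.202,"ty": 0.651,"tz": 0,"turn": 0.22},
    {"grip": -1,"tx": 0.202,"ty": 0.651,"tz": 0,"turn": 0.22},
    {"grip": -1,"tx": 0.202,"ty": 0.651,"tz": 0,"turn": 0.22},
    {"grip": -1,"tx": 0.202,"ty": 0.651,"tz": 0,"turn": 0.22},
    {"grip": -1,"tx": 0.202,"ty": 0.651,"tz": -0.1,"turn": 0.22},
    {"grip": -1,"tx": 0.202,"ty": 0.651,"tz": -0.2,"turn": 0.22},
    {"grip": -1,"tx": 0.202,"ty": 0.651,"tz": -0.28,"turn": 0.22},
    {"grip": -1,"tx": 0.202,"ty": 0.651,"tz": -0.33,"turn": 0.22},
    {"grip": -1,"tx": 0.202,"ty": 0.651,"tz": -0.353,"turn": 0.22},
    {"grip": -1,"tx": 0.202,"ty": 0.651,"tz": -0.353,"turn": 0.22},
    {"grip": -1,"tx": 0.202,"ty": 0.651,"tz": -0.353,"turn": 0.22},
  ],
)

```text
clock: 22.25
position: [0.6167, -0.0228, 0.1533]
ee_rot: [-3.119, -0.162, -0.001]
force: [0.3, -0.0, 0.4]
width: 1.001
```

Emit:
drive_tool(
  increments=[
    {"grip": 1,"tx": 0,"ty": 0,"tz": 0,"turn": 0},
    {"grip": 1,"tx": 0,"ty": 0,"tz": 0,"turn": 0},
    {"grip": 1,"tx": 0,"ty": 0,"tz": 0,"turn": 0},
    {"grip": 1,"tx": 0,"ty": 0,"tz": 0,"turn": 0},
    {"grip": 1,"tx": 0,"ty": 0,"tz": 0,"turn": 0},
    {"grip": 1,"tx": 0,"ty": 0,"tz": 0,"turn": 0},
    {"grip": 1,"tx": 0,"ty": 0,"tz": 0,"turn": 0},
  ],
)

```text
clock: 22.95
position: [0.6169, -0.0233, 0.1537]
ee_rot: [-3.12, -0.162, -0.001]
force: [-0.5, -1.5, 4.2]
width: 0.668
```

```bash
python3 st.py r10; python3 ptr.py r10
```

```text
[ 0.6169 -0.0233  0.1537] delta 12.0 tilt [ 0.     0.018 -1.   ] [-0.3 -2.7  5.2] [-0.75  0.1  -0.11] 0.6678593374530225 23.0 [ 0.13  0.48 -0.24  1.63  0.11  1.04 -1.61]
peak k 3.2 [106. 129. 149. 161. 164. 160. 148. 133. 115.]
```

Emit:
drive_tool(
  increments=[
    {"grip": 1,"tx": 0,"ty": 0,"tz": 0,"turn": -0.08},
    {"grip": 1,"tx": 0,"ty": 0,"tz": 0,"turn": -0.16},
    {"grip": 1,"tx": 0,"ty": 0,"tz": 0,"turn": -0.24},
    {"grip": 1,"tx": 0,"ty": 0,"tz": 0,"turn": -0.3},
    {"grip": 1,"tx": 0,"ty": 0,"tz": 0,"turn": -0.3},
    {"grip": 1,"tx": 0,"ty": 0,"tz": 0,"turn": -0.3},
  ],
)

```text
clock: 23.65
position: [0.617, -0.0223, 0.1535]
ee_rot: [-3.107, 0.323, -0.006]
force: [0.9, -0.0, -0.9]
width: 0.647
```

```bash
sed -i 's/ks<4.55/ks<4.75/' ptr.py; python3 st.py r11; python3 ptr.py r11
```

```text
[ 0.617  -0.0222  0.1535] delta -5.8 tilt [ 0.005  0.018 -1.   ] [ 0.4  1.1 -0.3] [ 1.69 -0.48  0.81] 0.6489707166979509 23.7 [ 0.08  0.47 -0.17  1.64  0.07  1.03 -1.89]
peak k 3.8 [ 99. 115. 127. 134. 136. 134. 130. 122. 113.]
```

Emit:
drive_tool(
  increments=[
    {"grip": 1,"tx": 0,"ty": 0,"tz": 0,"turn": -0.03},
    {"grip": 1,"tx": 0,"ty": 0,"tz": 0,"turn": -0.03},
    {"grip": -1,"tx": 0,"ty": 0,"tz": 0,"turn": -0.03},
    {"grip": -1,"tx": 0,"ty": 0,"tz": 0,"turn": -0.03},
    {"grip": -1,"tx": 0,"ty": 0,"tz": 0,"turn": -0.03},
    {"grip": -1,"tx": 0,"ty": 0,"tz": 0,"turn": -0.03},
    {"grip": -1,"tx": 0,"ty": 0,"tz": 0,"turn": -0.03},
    {"grip": -1,"tx": 0,"ty": 0,"tz": 0.1,"turn": 0},
    {"grip": -1,"tx": 0,"ty": 0,"tz": 0.2,"turn": 0},
    {"grip": -1,"tx": 0,"ty": 0,"tz": 0.3,"turn": 0},
    {"grip": -1,"tx": -0.2,"ty": -0.3,"tz": 0.35,"turn": 0},
    {"grip": -1,"tx": -0.2,"ty": -0.65,"tz": 0.35,"turn": 0},
    {"grip": -1,"tx": -0.2,"ty": -0.65,"tz": 0.35,"turn": 0},
    {"grip": -1,"tx": -0.2,"ty": -0.65,"tz": 0.35,"turn": 0},
    {"grip": -1,"tx": -0.2,"ty": -0.65,"tz": 0.35,"turn": 0},
    {"grip": -1,"tx": -0.2,"ty": -0.65,"tz": 0.35,"turn": 0},
    {"grip": -1,"tx": -0.2,"ty": -0.65,"tz": 0.35,"turn": 0},
  ],
)

```text
clock: 25.45
position: [0.5348, -0.288, 0.2936]
ee_rot: [-3.108, 0.337, -0.005]
force: [0.4, -0.5, -0.4]
width: 1.0
```

```bash
python3 top.py T6 >/dev/null; python3 ptr.py S6; python3 fine.py T6; python3 st.py f
python3 - <<'E'
import cv2,numpy as np
a=[cv2.resize(cv2.imread(f'pics/{f}.png')[130:185,242:292],(400,440),interpolation=3) for f in('T5','T6')]
cv2.imwrite('pics/v12.png',np.hstack(a))
E
```

```text
peak k 3.8 [102. 118. 130. 136. 137. 134. 129. 121. 114.]
shift [-0.3 -0.6] rim k 4.1 ticks [0.09 1.06 2.07 3.11 4.04 5.   6.01 7.01 8.02]
[ 0.5373 -0.2812  0.2934] delta -5.8 tilt [ 0.006  0.019 -1.   ] [ 0.3  0.3 -0.8] [ 0.09  0.03 -0.01] 0.9979956791050784 25.6 [ 0.46  0.35 -0.07  1.46  0.01  1.33 -1.39]
```

View pics/v12.png

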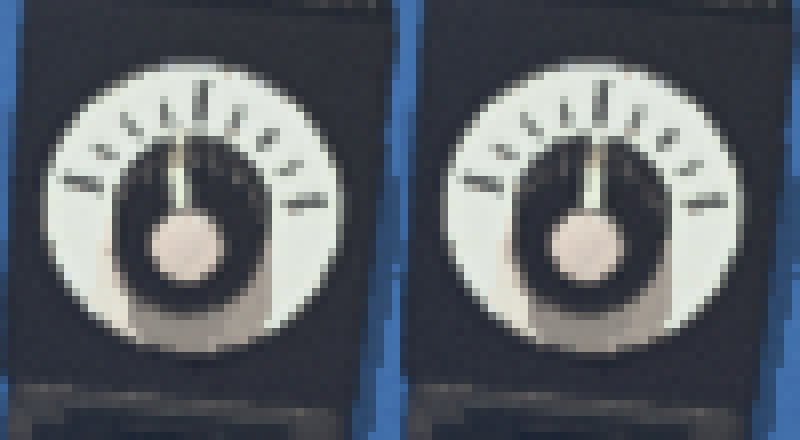

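Right half (now): the pointer line runs (592,205)→(597,145) from the stub at (587,247), straight at the long tick 4 at (600,95). Left half (before): it was at about 3.3. A quick check that nothing else moved, then I hand in.

Run:
```python
from h import *
a,b=cv2.imread("pics/top0.png"),cv2.imread("pics/T6.png")
for n,(x0,y0,x1,y1) in dict(shaker=(212,128,240,158),tin=(293,160,320,190),tub_r=(380,198,428,258),tub_l=(103,142,158,200),scales=(110,203,168,275),bottle=(150,125,188,168)).items():
    print(n,cv2.absdiff(a[y0:y1,x0:x1],b[y0:y1,x0:x1]).max(2).astype(int).mean().round(1))
print(sign_off(),observe()['clock'])
```

```text
shaker 14.1
tin 13.0
tub_r 97.9
tub_l 14.3
scales 12.6
bottle 14.5
the job is handed in; nothing more can be done
the job is handed in; nothing more can be done
```

The sleeve was turned down to its stop below 0, then up to 4, and let go. I signed off at about 25.7 s of the 54 s allowed, with the gripper open and clear of the grinder.

**Zero:** at the stop the wrist moment jumped from -0.7 to -2.4 N m. The pointer read about -0.2 while the grip slipped on.

**Setting 4:** after letting go, the top camera reads 4.1 (tick 4 itself reads 4.04), and in the picture the pointer lines up with the long tick 4.

**What failed or disagreed:**
- **First grip too high:** the fingers only caught the rim. In the pictures the finger tips stood about 30 mm above the reported tool position, so I gripped lower from then on, and the opening then matched the 60 mm sleeve.
- **Settings between detents:** the sleeve read about 2.6 at the start, and after releases it read about 1.6 and 3.4. It did not always fall fully into a detent, so I set 4 by the pictures. I did not separately confirm that it clicked in.
- **Scene camera:** it reads 3.8 at the end, but it also read about 0.2 below the top camera at the rest before.
- **Other things on the worktop:** shaker, tin, left tub, scales and bottle show only image noise between the first and last top pictures. The right tub differs strongly; I put that down to the arm now covering it but did not check. I did not compare the plate. The arm never came close to either.

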